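# Put the mouldy clothes pegs to soak

## Robot

A 7-joint arm with a two-finger parallel gripper is mounted at the origin on the work surface. World frame = base frame: x ahead of the robot, y to its left, z up, the work surface at z = 0. Lengths are in mm, angles in rad, forces in N, time in s.
With the tool pointing down it reaches from about 400 to 875 mm from the base axis. Payload 6.5 kg.
Tool frame: the origin (TCP) lies on the centre line of the jaws, within the pads' length; the fingertips stand 22 mm ahead of it and the grasp point (between the pads) lies 3 mm ahead of it; z points along the fingers, y is the line along which they close (so a half turn about z gives the same grasp; the last joint's range is limited). The gripper opens to 88 mm and grips with 3 to 60 N. Pads are 18 mm wide; open, the fingers measure 123 mm over their backs; the gripper's body (75 mm by 187 mm) begins 45 mm behind the grasp point.
Start: joints at [1.057, 0.536, -0.004, 1.538, 0.003, 1.067, -0.071], TCP at [281.435, -585.905, 260.716] pointing down, gripper open.
Joint ranges: [-2.7, 2.7], [-0.37, 2.16], [-1.27, 1.26], [0.24, 2.4], [-1.31, 4.45], [0.19, 1.91], [-2.76, 2.76]. Speed limits (rad/s): [2.39, 2.39, 3.14, 3.14, 3.14, 3.14, 3.14].

## Interface

Orientations are given as a unit quaternion [x, y, z, w].
In Python, from workcell import telemetry, vision, env gives the robot as it stands.
- The arm moves only by the tool apply_moves, never from a script. Its argument "plan" is a list that holds one entry, the list of rows, each a list of 4 numbers: the shift along the tool's x, y, z in mm, then the turn about the tool's z in degrees. A call has 1 to 20 rows; each row shifts and turns the commanded pose from where the row before left it, along the tool's axes as they then stand; what a row does not reach is not made up. A row lasts 1/10 s, in which the tool goes at most 50 mm and 8.59 degrees, less where a joint would pass 70% of its speed; a pose out of reach is approached as far as the arm can. A call is refused whole if a number of a shift passes 50 or a number of a turn 8.59, either way. A call with a gripper value outside its range is refused whole. "jaw" is the opening, from 0 (shut) to 1 (fully open), set as the call begins (left out, the last holds). The fingers move at their own pace and stop on an object; "squeeze" is the grip in N (left out, the last holds). Time passes only in rows, so rows that do not move let the fingers close. It gives the time, the measured TCP pose, the force, the opening and the grip force at its end, in the units of the state.
- telemetry.state(): the state, without advancing time (a new reading comes with each control period).
- vision.grab_frame(name): name is "side" or "top" or "wrist"; returns a dict with "img" (400x640x3 uint8, blue, green, red), "camera_matrix" (3x3 intrinsics, pixels), "R" (3x3) and "t" (3): a world point X has camera coordinates R X + t; the wrist camera has in their place "hand_eye" (4x4, takes a point from camera to tool coordinates, whose origin is the TCP and whose axes are the flange's). Camera axes: x right, y down, z forward; pixel columns grow to the right and rows downward; lengths in mm; the calibration is good to about 2 mm. A picture is of the moment at which its call begins: read the wrist's pose just before it. There is no depth.
- env.hand_in(): hands the job in; it is judged then, once.
The state is a dict: "t": time; "joint_positions": joint angles; "qvel": joint speeds; "tau": joint torques, N m; "tcp_pos": TCP position; "tool_rot": TCP orientation; "wrist_force": force on the tool from outside, world axes, zero at the start; "wrist_torque": the same for the moment, N m; "gripper_width": finger opening in mm; "grasp_force": force on a finger pad.
Only numpy, scipy, OpenCV 4.12 (cv2) and the standard library are available. Lean on these libraries where they do the work, as an engineer would, in place of code of your own. Each camera call takes 0.05 s, during which the arm holds its last target. There are 200 camera calls.

## Task

Put every loose orange clothes peg into the saucepan and slide the pan, without lifting it off the worktop, onto the dark grey drip mat under the spout of the detergent pump. With all the pegs in the pan there, give the pump two full strokes, each pressed right down to its stop and let all the way up again. Then slide the pan, still without lifting it, until its base stands wholly on the round turquoise mat, and leave the blue pegs and everything else where it is.

Things in the scene. Friction and masses are not known exactly. Their poses are not given: they have to be found in the camera images.
- peg1: orange plastic clothes peg lying on its side: 80 long (its x), 16 wide (its y), 12 high (its z), 14 g; origin at the centre of its underside as it first lies. Soiled: belongs in the saucepan. Three to five of the five are there in any run
- peg2: orange plastic clothes peg lying on its side: 80 long (its x), 16 wide (its y), 12 high (its z), 14 g; origin at the centre of its underside as it first lies. Soiled: belongs in the saucepan. Three to five of the five are there in any run
- peg3: orange plastic clothes peg lying on its side: 80 long (its x), 16 wide (its y), 12 high (its z), 14 g; origin at the centre of its underside as it first lies. Soiled: belongs in the saucepan. Three to five of the five are there in any run
- peg4: orange plastic clothes peg lying on its side: 80 long (its x), 16 wide (its y), 12 high (its z), 14 g; origin at the centre of its underside as it first lies. Soiled: belongs in the saucepan. Three to five of the five are there in any run
- peg5: orange plastic clothes peg lying on its side: 80 long (its x), 16 wide (its y), 12 high (its z), 14 g; origin at the centre of its underside as it first lies. Soiled: belongs in the saucepan. Three to five of the five are there in any run
- pan: grey-blue enamelled saucepan, about 0.6 to 0.95 kg, loose on the worktop: outside diameter 160, base diameter 148, height 65, wall 4, inner floor 5 above the underside. Origin at the centre of the underside, z up. Its straight black handle sticks out along the pan's -x from 96 to 224 from the pan's axis, 20 wide (along the pan's y), from 45 to 59 above the worktop, free underneath
- pan_handle (a point): point on the pan's handle, at the middle of its section (52 above the worktop), 150 from the pan's axis along the pan's -x: a good place to grip it from above, fingers closing across its 20 width
- dispenser: white detergent bottle (diameter 80) in a steel holder screwed to the worktop (foot of diameter 92), fixed; origin on the bottle's axis at the worktop, z up. Above the bottle a collar of diameter 40 ends 198 above the worktop; the pump head stands above that. The spout and the drip mat lie along the dispenser's -y
- pump (a joint): travel of the spring pump head, in m: 0 fully up, 0.020 at its bottom stop. The head moves straight down; the spring needs about 4 N to start and 10 N at the stop and lifts the head again by itself in under 1 s
- pump_top (a point): centre of the flat top of the white pump head (a disc of diameter 34), on the bottle's axis, 240 above the worktop when fully up; moves with the head
- spout (a point): tip of the pump's spout, 115 from the bottle's axis along the dispenser's -y, 212 above the worktop when up; moves with the head
- drip_mat (a point): centre of the dark grey round drip mat (diameter 188, flat on the worktop, no edge to catch) under the spout, 135 from the bottle's axis; a pan centred here clears the holder's foot by 9
- soak_mat: round turquoise mat, diameter 216, flat on the worktop, fixed, no edge to catch; origin at its centre. The pan ends here
- blue1: clean blue clothes peg, same shape and size as the orange ones; a bystander, stays where it lies
- blue2: clean blue clothes peg, same shape and size as the orange ones; a bystander, stays where it lies
- soap: cream bar of soap 85 x 55 x 22 high, bystander; origin at the centre of its underside
- brush: wooden scrubbing brush 150 x 55 x 40 high, bristles down, bystander; origin at the centre of its underside
- spray: white and yellow spray bottle with a blue head, 85 x 55 x 210 high, bystander; origin at the centre of its underside. (The softener bottle, the powder box and the basket of pegs at the back of the worktop do not move)
Things that resemble listed ones, but are neither listed nor needed, are in the scene too. Leave any green look-alike of the peg3 alone.

How it is judged:
By the outcome, as a careful person would: the job done as asked, in the order asked, and still so for the second after the job is handed in, with the robot touching nothing.
Of peg1, peg2, peg3, peg4, peg5 only 3 to 5 are there at a start; the rules pass over those that are not, and their reading is None.
At some moment in a run one of peg1, peg2, peg3, peg4, peg5, pan may be knocked a few centimetres aside while the robot is not near it.
Once in a run the grip may slacken for a moment while it holds something.
It also fails if it takes over 210 s, if anything falls off the work surface, if the arm or the gripper's body presses on something with over 40 N, if the wrist force passes 120 N, or if a joint passes its speed limit or range.

## Working session

There is one attempt and no reset: what is moved stays moved. The work goes in short steps, Python scripts to look and compute and a tool call to move; the robot and the scene stay as the last step left them, time stands still between calls to the robot, and variables do not carry over. Pictures are saved under pics/ and viewed, at most 14 in all, crops included, and the job is handed in when it is done.

Besides the shell and the picture viewer there is one more tool, called after "Emit:" as name(argument=value, ...) on one line, values as JSON. apply_moves: Moves the arm, as the interface text tells. Its arguments: {"type":"object","properties":{"plan":{"type":"array"},"jaw":{"type":"number"},"squeeze":{"type":"number"}},"required":["plan"]}

```bash
mkdir -p pics; ls; python3 - <<'E'
from workcell import telemetry, vision
import cv2, numpy as np
print(telemetry.state())
for n in ("top","side"):
    f=vision.grab_frame(n); cv2.imwrite(f"pics/{n}0.png",f["img"]); print(n,f["camera_matrix"],f["R"],f["t"])
    np.savez(f"pics/{n}.npz",K=f["camera_matrix"],R=f["R"],t=f["t"])
print(vision.grab_frame("wrist")["hand_eye"])
E
```

```text
pics
{'t': 0.0, 'joint_positions': array([ 1.05680641,  0.5371852 , -0.00443299,  1.53883408,  0.00261303,
        1.0672736 , -0.07121035]), 'qvel': array([-1.15470139e-03, -2.58326946e-03,  1.51635424e-03,  2.86101848e-05,
        1.43099372e-03,  1.57857673e-03,  1.10689622e-03]), 'tau': array([ 4.48405435e-04, -5.70977890e+01,  9.91047285e-01, -2.51596642e+01,
       -5.63024380e-02,  1.79782306e-02,  1.52507105e-04]), 'tcp_pos': array([ 281.17508659, -585.42206933,  259.84198056]), 'tool_rot': array([ 9.75032713e-01,  2.22059654e-01, -2.55116335e-04, -8.07968315e-04]), 'wrist_force': array([-1.08402612,  0.17131235, -0.39655432]), 'wrist_torque': array([ 0.0089299 , -0.04563594,  0.05087081]), 'grasp_force': 0.0, 'gripper_width': 88.0706700375122}
top [[486.27288061   0.         325.81779658]
 [  0.         486.27288061 204.49500798]
 [  0.           0.           1.        ]] [[-2.50287992e-02 -9.99686723e-01  1.23882748e-04]
 [-9.92221075e-01  2.48267676e-02 -1.21987583e-01]
 [ 1.21946292e-01 -3.17612180e-03 -9.92531619e-01]] [ -22.8884833   495.84205622 1804.29387888]
side [[386.19438604   0.         324.31858788]
 [  0.         386.19438604 195.11936774]
 [  0.           0.           1.        ]] [[-0.84482881 -0.53502396  0.00369339]
 [-0.38546384  0.60384976 -0.69769843]
 [ 0.37105512 -0.5908594  -0.71638206]] [ 375.65600116  335.64877109 1013.60833972]
[[ 7.94091029e-04 -9.54982903e-01 -2.96659778e-01  7.64349563e+01]
 [ 9.99999492e-01  9.42520759e-04 -3.57313642e-04 -4.90782649e-01]
 [ 6.20836418e-04 -2.96659343e-01  9.54983167e-01 -1.24112210e+02]
 [ 0.00000000e+00  0.00000000e+00  0.00000000e+00  1.00000000e+00]]
```

View pics/top0.png

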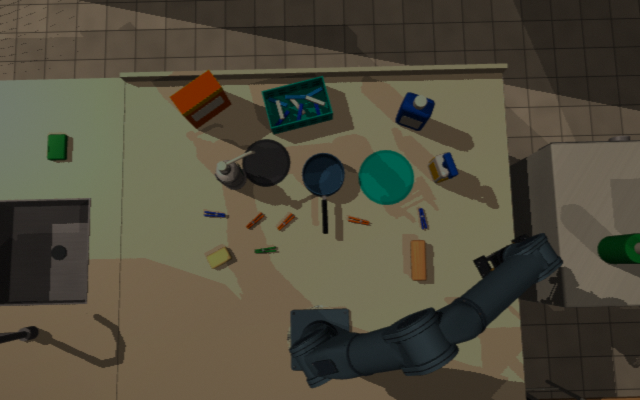

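View pics/side0.png

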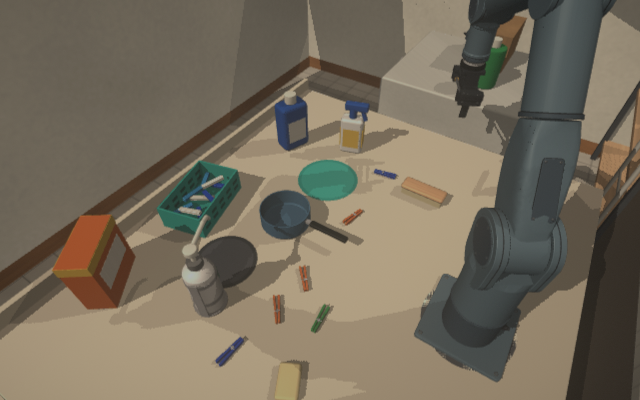

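```bash
cat > h.py <<'E'
import numpy as np, cv2
from scipy.spatial.transform import Rotation as Ro
from workcell import telemetry, vision
def ray(K,R,t,p,z):
    d=R.T@np.linalg.inv(K)@[p[0],p[1],1]; c=-R.T@t
    return c+d*(z-c[2])/d[2]
def top(p,z=0):
    f=np.load('pics/top.npz'); return ray(f['K'],f['R'],f['t'],p,z)
def side(p,z=0):
    f=np.load('pics/side.npz'); return ray(f['K'],f['R'],f['t'],p,z)
def proj(X,n='top'):
    f=np.load(f'pics/{n}.npz'); c=f['R']@X+f['t']; c=f['K']@c; return c[:2]/c[2]
def blobs(img,lo,hi,amin=15):
    m=cv2.inRange(cv2.cvtColor(img,cv2.COLOR_BGR2HSV),lo,hi)
    m=cv2.morphologyEx(m,cv2.MORPH_CLOSE,np.ones((5,5)))
    for c in cv2.findContours(m,cv2.RETR_EXTERNAL,cv2.CHAIN_APPROX_NONE)[0]:
        if cv2.contourArea(c)>amin: yield c
def wristray(p,z,f=None,s=None):
    T=np.eye(4);T[:3,:3]=Ro.from_quat(s['tool_rot']).as_matrix();T[:3,3]=s['tcp_pos'];T=T@f['hand_eye']
    R=T[:3,:3].T; return ray(f['camera_matrix'],R,-R@T[:3,3],p,z)
E
python3 - <<'E'
from h import *
im=cv2.imread('pics/top0.png')
cv2.imwrite('pics/c1.png',cv2.resize(im[130:280,195:465],None,fx=2.9,fy=2.9,interpolation=cv2.INTER_CUBIC))
for c in blobs(im,(2,130,90),(16,255,255)):
    r=cv2.minAreaRect(c); b=cv2.boxPoints(r)
    e=[(b[0]+b[1])/2,(b[1]+b[2])/2,(b[2]+b[3])/2,(b[3]+b[0])/2]
    if np.linalg.norm(e[0]-e[2])<np.linalg.norm(e[1]-e[3]): e=e[1:]+e[:1]
    P,Q=top(e[0],8),top(e[2],8); d=P-Q
    print(np.round(r[0]),np.round(top(r[0],8)),'len',np.linalg.norm(d).round(),'ang',np.degrees(np.arctan2(d[1],d[0])).round(1),cv2.contourArea(c))
for n,lo,hi in (('mat',(80,120,60),(95,255,255)),):
    for c in blobs(im,lo,hi,300):
        e=cv2.fitEllipse(c); print(n,e,top(e[0],0).round())
E
```

```text
[418. 260.] [ 280. -377.    8.] len 146.0 ang -2.8 506.5
[358. 221.] [ 433. -157.    8.] len 82.0 ang 74.5 69.5
[285. 222.] [437. 121.   8.] len 78.0 ang -46.0 62.5
[254. 220.] [443. 239.   8.] len 77.0 ang -48.3 56.0
[195.  91.] [958. 468.   8.] len 191.0 ang -54.8 974.5
mat ((385.94708251953125, 177.03717041015625), (52.99776840209961, 53.736881256103516), 125.67240142822266) [ 600. -270.    0.]
```

View pics/c1.png

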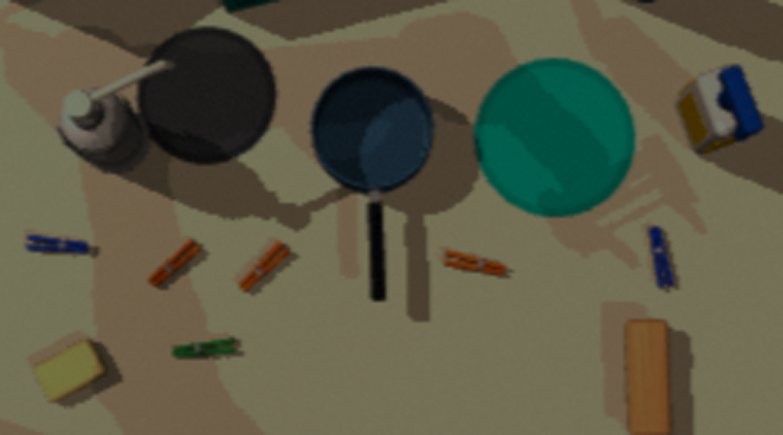

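The crop confirms three orange pegs at crop pixels (176,263), (264,267) and (477,263). The look-alikes are green at (206,349) and blue at (60,244) and (661,258), so I leave those. The pan is at (372,129), its handle at (377,250), the drip mat at (207,95) and the pump top at (82,105).

```bash
python3 - <<'E'
from h import *
g=lambda x,y,z: top((x/2.9+195-.33,y/2.9+130-.33),z).round(1)
for n,a in dict(A=(177,262.5,10),B=(265,266,10),C=(476.5,263.5,10),pan=(372,129,65),h1=(375,203,59),h2=(378,300,59),drip=(207,95,0),pump=(82,105,240),soak=(554.5,137,0),blue1=(60,244,10),green=(206,349,10)).items(): print(n,g(*a))
print(side((196,252),240),side((285,201),65),side((328,180),0))
E
```

```text
A [444.2 232.5  10. ]
B [436.7 117.3  10. ]
C [ 433.1 -159.8   10. ]
pan [605.1 -27.3  65. ]
h1 [509.8 -28.8  59. ]
h2 [385.4 -29.6  59. ]
drip [668.9 192.1   0. ]
pump [609.2 308.8 240. ]
soak [ 600.4 -270.     0. ]
blue1 [472.4 385.8  10. ]
green [330.4 195.6  10. ]
[592.05472231 313.13525899 240.        ] [625.14611212 -50.69735438  65.        ] [ 596.83166322 -265.09280105    0.        ]
```

Emit:
apply_moves(plan=[[[32,-32,0,0],[32,-32,0,0],[32,-32,0,0],[32,-32,0,0],[32,-32,0,0],[32,-32,0,0],[32,-32,0,0],[32,-32,0,0],[32,-32,0,0],[33,-29,0,0],[0,0,15,-8.1],[0,0,15,-8.1],[0,0,15,-8.1],[0,0,15,-8.1],[0,0,10,-8.1],[0,0,10,-8.3],[0,0,0,0],[0,0,0,0]]], jaw=0.7, squeeze=15)

```text
t: 1.95
tcp_pos: [433.4, -161.2, 180.8]
tool_rot: [0.797, 0.603, -0.0, -0.0]
wrist_force: [-0.8, 0.3, 0.1]
gripper_width: 61.7
grasp_force: 0.0
```

```bash
cat >> h.py <<'E'
def yaw(s):
    x=Ro.from_quat(s['tool_rot']).as_matrix()[:,0]; return np.degrees(np.arctan2(x[1],x[0]))
def tool(s,P):  # world target -> tool shift
    return Ro.from_quat(s['tool_rot']).as_matrix().T@(np.asarray(P,float)-s['tcp_pos'])
def pegs(z=8,cam='wrist',save=None,lo=(2,130,60),hi=(16,255,255)):
    s=telemetry.state(); f=vision.grab_frame(cam); im=f['img']
    if save: cv2.imwrite(save,im)
    q=(lambda p:wristray(p,z,f,s)) if cam=='wrist' else (lambda p:top(p,z))
    print('tcp',s['tcp_pos'].round(1),'yaw',yaw(s).round(1))
    for c in blobs(im,lo,hi,300 if cam=='wrist' else 15):
        w=np.array([q(p)[:2] for p in c[:,0].astype(float)],np.float32)
        r=cv2.minAreaRect(w); b=cv2.boxPoints(r); e=b[1]-b[0]; g=b[2]-b[1]
        d=e if np.linalg.norm(e)>np.linalg.norm(g) else g
        a=np.degrees(np.arctan2(d[1],d[0]))
        print('px',cv2.boundingRect(c),'xy',np.round(r[0],1),'size',np.round(r[1]),'ang',a.round(1),'shift',tool(s,[*r[0],z]).round(1),'turn',round((yaw(s)-a+90)%180-90,1))
E
python3 -c "
from h import *
pegs(save='pics/w1.png')"
```

```text
tcp [ 433.4 -161.2  180.8] yaw 74.2
px (307, 137, 20, 84) xy [ 433.8 -156.1] size [80. 17.] ang 74.7 shift [  5.   -1.  172.8] turn -0.5
```

View pics/w1.png

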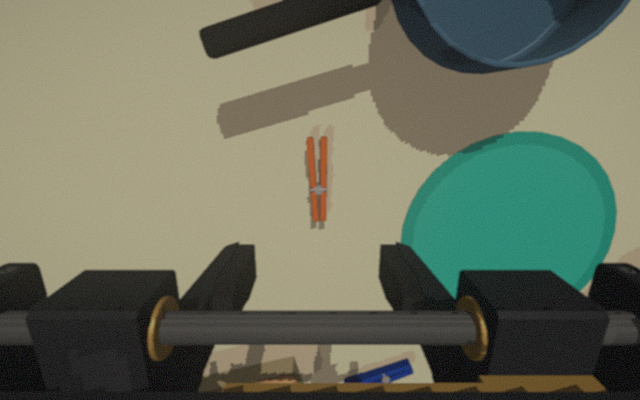

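Emit:
apply_moves(plan=[[[5,-1,30,-0.5],[0,0,40,0],[0,0,40,0],[0,0,30,0],[0,0,16,0],[0,0,0,0],[0,0,0,0]]])

```text
t: 2.7
tcp_pos: [434.4, -156.2, 24.9]
tool_rot: [0.794, 0.608, -0.0, 0.0]
wrist_force: [-0.5, -1.4, 1.0]
gripper_width: 61.7
grasp_force: 0.0
```

Emit:
apply_moves(plan=[[[0,0,0,0],[0,0,0,0],[0,0,0,0],[0,0,0,0],[0,0,0,0],[0,0,0,0]]], jaw=0)

```text
t: 3.3
tcp_pos: [433.9, -156.1, 24.8]
tool_rot: [0.794, 0.608, 0.0, 0.0]
wrist_force: [-0.4, -0.3, 1.2]
gripper_width: 16.1
grasp_force: 6.2
```

Emit:
apply_moves(plan=[[[0,0,-40,0],[0,0,-40,0],[0,0,-30,0],[28,22,0,0],[28,22,0,0],[28,22,0,0],[28,22,0,0],[28,22,0,0],[30,21,0,0],[0,0,0,0],[0,0,0,0]]])

```text
t: 4.4
tcp_pos: [604.3, -25.3, 134.3]
tool_rot: [0.793, 0.609, -0.0, -0.0]
wrist_force: [-0.2, -0.0, 0.1]
gripper_width: 15.8
grasp_force: 15.0
```

```bash
python3 -c "
from h import *
pegs(save='pics/w2.png');f=vision.grab_frame('top');cv2.imwrite('pics/t2.png',f['img'])"
```

```text
tcp [604.3 -25.3 134.3] yaw 75.0
px (301, 289, 31, 22) xy [ 578.7 -114.9] size [22. 27.] ang -14.9 shift [-93.1  -1.4 126.3] turn 89.9
px (321, 183, 17, 101) xy [605.1 -57.8] size [90. 12.] ang 73.4 shift [-31.1   9.3 126.3] turn 1.6
px (296, 183, 18, 100) xy [585.5 -52.1] size [89. 12.] ang 77.1 shift [-30.7 -11.1 126.3] turn -2.0
px (0, 32, 102, 77) xy [440.8 116.6] size [22. 74.] ang -46.0 shift [  95.  -194.5  126.4] turn -58.9
```

View pics/w2.png

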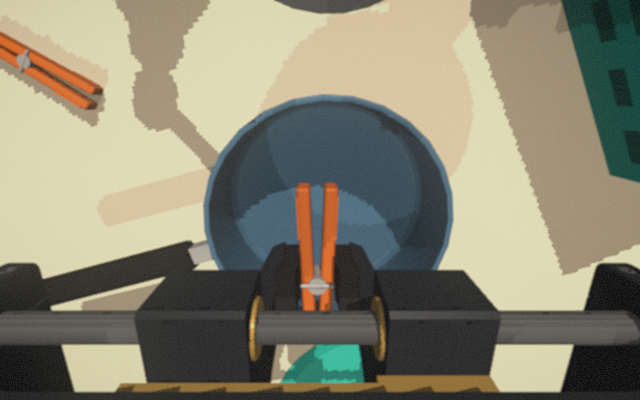

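```bash
python3 -c "
from h import *
s=telemetry.state();f=vision.grab_frame('wrist')
for p in ((205,205),(453,205),(329,95),(329,215)): print(wristray(p,65,f,s).round())"
```

```text
[539.   5.  65.]
[688. -36.  65.]
[630.  48.  65.]
[612. -22.  65.]
```

Emit:
apply_moves(plan=[[[0,2,24,0],[0,0,24,0],[0,0,24,0],[0,0,0,0]]])

```text
t: 4.95
tcp_pos: [603.3, -27.8, 59.9]
tool_rot: [0.794, 0.608, -0.003, -0.002]
wrist_force: [-0.5, -0.6, -0.6]
gripper_width: 15.8
grasp_force: 15.0
```

Emit:
apply_moves(plan=[[[0,0,0,0],[0,0,0,0],[0,0,0,0],[0,0,0,0],[0,0,-36,0],[0,0,-36,0],[0,0,-26,0]]], jaw=0.5)

```text
t: 5.65
tcp_pos: [607.3, -26.3, 163.4]
tool_rot: [0.794, 0.609, 0.001, 0.001]
wrist_force: [0.8, 0.1, -0.4]
gripper_width: 44.5
grasp_force: 0.0
```

Emit:
apply_moves(plan=[[[16,-33,0,0],[16,-33,0,0],[16,-33,0,0],[16,-33,0,0],[16,-33,0,0],[15,-33,0,0],[0,0,0,-8.4],[0,0,0,-8.4],[0,0,0,-8.4],[0,0,0,-8.4],[0,0,0,-8.4],[0,0,0,-8.4],[0,0,0,-8.4],[0,0,0,0],[0,0,0,0]]], jaw=0.7)

```text
t: 7.15
tcp_pos: [440.0, 116.6, 161.0]
tool_rot: [0.395, 0.919, 0.0, 0.0]
wrist_force: [-0.2, 0.5, 0.8]
gripper_width: 61.6
grasp_force: 0.0
```

```bash
python3 -c "
from h import *
pegs(save='pics/w3.png')"
```

```text
tcp [440.  116.6 161. ] yaw 133.5
px (328, 375, 46, 15) xy [613.2 -12.2] size [48. 19.] ang 36.3 shift [-212.6   36.8  153. ] turn -82.8
px (308, 140, 21, 89) xy [437.2 120.9] size [18. 80.] ang -46.4 shift [  5.1   0.8 153. ] turn -0.0
px (407, 34, 36, 106) xy [445.  239.4] size [21. 80.] ang -50.9 shift [ 85.6  88.1 153. ] turn 4.5
```

Emit:
apply_moves(plan=[[[5,1,40,0],[0,0,40,0],[0,0,36,0],[0,0,20,0],[0,0,0,0],[0,0,0,0]]])

```text
t: 7.8
tcp_pos: [437.1, 121.2, 24.6]
tool_rot: [0.393, 0.919, -0.0, 0.0]
wrist_force: [-0.5, 1.1, -0.1]
gripper_width: 61.6
grasp_force: 0.0
```

Emit:
apply_moves(plan=[[[0,0,0,0],[0,0,0,0],[0,0,0,0],[0,0,0,0],[0,0,0,0],[0,0,0,0]]], jaw=0)

```text
t: 8.4
tcp_pos: [437.2, 121.0, 24.7]
tool_rot: [0.393, 0.92, 0.0, 0.0]
wrist_force: [0.4, 0.4, 0.5]
gripper_width: 15.9
grasp_force: 6.5
```

Emit:
apply_moves(plan=[[[0,0,-40,0],[0,0,-40,0],[0,0,-30,0],[-37,3,0,0],[-37,3,0,0],[-37,4,0,0],[-37,4,0,0],[-37,3,0,0],[-39,3,0,0],[0,0,0,0],[0,0,0,0]]])

```text
t: 9.5
tcp_pos: [606.4, -27.5, 134.2]
tool_rot: [0.393, 0.919, -0.0, -0.0]
wrist_force: [-0.2, 0.5, -0.3]
gripper_width: 15.8
grasp_force: 15.0
```

```bash
python3 -c "
from h import *
pegs(save='pics/w4.png')"
```

```text
tcp [606.4 -27.5 134.2] yaw 133.7
px (322, 260, 14, 51) xy [667.7 -77.2] size [12. 50.] ang -46.0 shift [-78.4  10.1 126.2] turn -0.3
px (299, 260, 14, 51) xy [653.  -91.3] size [11. 50.] ang -47.9 shift [-78.4 -10.3 126.2] turn 1.6
px (272, 166, 95, 88) xy [619.1 -28.7] size [57. 84.] ang -88.2 shift [ -9.8   8.4 126.2] turn 41.9
```

View pics/w4.png

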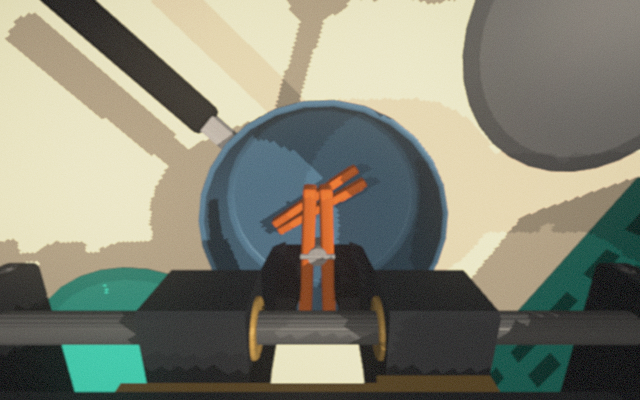

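Peg C is lying in the pan and the pan has not moved; the second peg hangs above it.

Emit:
apply_moves(plan=[[[0,0,24,0],[0,0,24,0],[0,0,22,0],[0,0,0,0]]])

```text
t: 9.95
tcp_pos: [603.4, -25.6, 62.2]
tool_rot: [0.392, 0.92, -0.001, -0.003]
wrist_force: [-0.5, 0.9, 0.3]
gripper_width: 15.8
grasp_force: 15.0
```

Emit:
apply_moves(plan=[[[0,0,0,0],[0,0,0,0],[0,0,0,0],[0,0,0,0],[0,0,-36,0],[0,0,-36,0],[0,0,-26,0],[35,-15,0,0],[35,-15,0,0],[35,-15,0,0],[35,-15,0,0],[35,-15,0,0],[35,-15,0,0],[35,-15,0,0],[35,-15,0,0],[0,0,0,0],[0,0,0,0]]], jaw=0.5)

```text
t: 11.65
tcp_pos: [326.6, 92.4, 163.2]
tool_rot: [0.392, 0.92, 0.0, 0.001]
wrist_force: [0.8, -0.5, 0.8]
gripper_width: 44.2
grasp_force: 0.0
```

```bash
python3 -c "
from h import *
pegs(save='pics/w5.png'); pegs(cam='top',save='pics/t5.png')"
```

```text
tcp [326.6  92.4 163.2] yaw 133.8
px (508, 117, 46, 92) xy [443.6 237.7] size [25. 80.] ang -48.4 shift [ 24.  184.9 155.3] turn 2.2
tcp [327.4  92.3 163.2] yaw 133.8
px (615, 397, 25, 3) xy [ -239.3 -1114. ] size [88.  7.] ang 88.6 shift [ -479.3 -1243.8   153.9] turn 45.2
px (411, 240, 16, 41) xy [ 279.  -378.1] size [ 56. 150.] ang -1.4 shift [-306.1 -360.5  155. ] turn -44.8
px (246, 212, 18, 17) xy [442.7 238.4] size [19. 78.] ang -48.6 shift [ 26.  184.1 155.4] turn 2.3
px (314, 168, 19, 17) xy [609.4 -26.7] size [49. 72.] ang -77.2 shift [-280.8  121.2  155.7] turn 31.0
px (169, 70, 52, 52) xy [943.2 456.2] size [129. 191.] ang -54.1 shift [-162.8  696.3  156.4] turn 7.8
```

Emit:
apply_moves(plan=[[[5,37,0,0],[5,37,0,0],[5,37,0,0],[5,37,0,0],[4,37,0,0],[0,0,0,2.2],[0,0,0,0],[0,0,0,0]]], jaw=0.7)

```text
t: 12.55
tcp_pos: [443.6, 236.7, 162.3]
tool_rot: [0.41, 0.912, -0.0, -0.0]
wrist_force: [-0.2, -0.4, -0.1]
gripper_width: 61.4
grasp_force: 0.0
```

```bash
python3 -c "
from h import *
pegs(save='pics/w6.png')"
```

```text
tcp [443.6 236.7 162.3] yaw 131.5
px (309, 145, 21, 88) xy [444.3 238.2] size [18. 80.] ang -48.4 shift [  0.7   1.7 154.3] turn -0.1
```

Emit:
apply_moves(plan=[[[1,1,40,0],[0,0,40,0],[0,0,36,0],[0,0,21,0],[0,0,0,0],[0,0,0,0]]])

```text
t: 13.2
tcp_pos: [443.2, 238.3, 25.5]
tool_rot: [0.41, 0.912, -0.0, -0.0]
wrist_force: [0.0, 1.1, 0.2]
gripper_width: 61.3
grasp_force: 0.0
```

Emit:
apply_moves(plan=[[[0,0,0,0],[0,0,0,0],[0,0,0,0],[0,0,0,0],[0,0,0,0],[0,0,0,0]]], jaw=0)

```text
t: 13.8
tcp_pos: [443.3, 239.0, 25.8]
tool_rot: [0.41, 0.912, 0.0, 0.0]
wrist_force: [0.0, -0.1, 0.0]
gripper_width: 16.3
grasp_force: 6.6
```

Emit:
apply_moves(plan=[[[0,0,-40,0],[0,0,-40,0],[0,0,-30,0],[-38,-7,0,0],[-38,-7,0,0],[-38,-7,0,0],[-38,-7,0,0],[-38,-7,0,0],[-38,-7,0,0],[-40,-6,0,0],[-40,-6,0,0],[0,0,0,0],[0,0,0,0]]])

```text
t: 15.1
tcp_pos: [607.1, -28.0, 135.3]
tool_rot: [0.411, 0.912, -0.0, -0.0]
wrist_force: [-0.7, 0.9, -0.8]
gripper_width: 15.9
grasp_force: 15.0
```

```bash
python3 -c "
from h import *
pegs(save='pics/w7.png')"
```

```text
tcp [607.1 -28.  135.3] yaw 131.4
px (322, 261, 13, 50) xy [666.8 -81.3] size [11. 49.] ang -47.6 shift [-79.5   9.5 127.3] turn -0.9
px (299, 261, 14, 50) xy [652.1 -94.4] size [11. 49.] ang -50.9 shift [-79.6 -10.1 127.3] turn 2.4
px (274, 150, 92, 106) xy [612.6 -31.8] size [57. 89.] ang -73.3 shift [ -6.5   1.6 127.3] turn 24.8
```

View pics/w7.png

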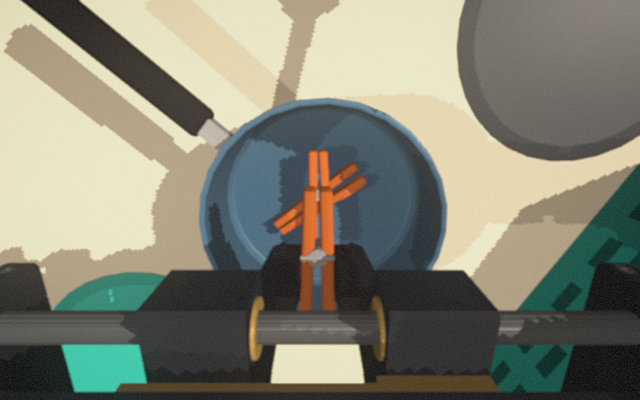

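Emit:
apply_moves(plan=[[[0,0,24,0],[0,0,24,0],[0,0,19,0],[0,0,0,0]]])

```text
t: 15.55
tcp_pos: [604.8, -26.0, 66.3]
tool_rot: [0.409, 0.912, -0.001, -0.002]
wrist_force: [-0.8, 0.5, 0.0]
gripper_width: 16.1
grasp_force: 15.0
```

Emit:
apply_moves(plan=[[[0,0,0,0],[0,0,0,0],[0,0,0,0],[0,0,0,0],[0,0,-36,0],[0,0,-36,0],[0,0,-26,0],[25,-28,0,0],[25,-28,0,0],[25,-28,0,0],[25,-28,0,0],[0,0,0,-8.2],[0,0,0,-8.2],[0,0,0,-8.2],[0,0,0,-8.2],[0,0,0,-8.2],[0,0,0,-8.0],[0,0,0,0],[0,0,0,0]]], jaw=0.6)

```text
t: 17.45
tcp_pos: [457.2, -26.9, 166.9]
tool_rot: [-0.003, 1.0, 0.0, 0.0]
wrist_force: [0.5, 1.0, 0.9]
gripper_width: 53.0
grasp_force: 0.0
```

```bash
python3 - <<'E'
from h import *
s=telemetry.state()
f=vision.grab_frame('wrist')['img'];g=vision.grab_frame('top')['img']
cv2.imwrite('pics/w8.png',f);cv2.imwrite('pics/t8.png',g)
o=np.vstack([cv2.resize(f,(480,300)),cv2.resize(g[130:280,220:460],(480,300))]);cv2.imwrite('pics/m8.png',o)
E
```

```text
(no output)
```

View pics/m8.png

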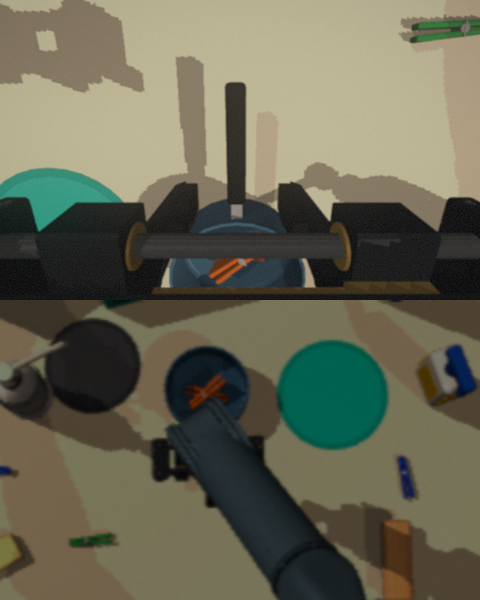

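All three pegs are in the pan and the handle lies between the open fingers, from (313,117) to (316,267) in wrist pixels.

```bash
python3 - <<'E'
from h import *
s=telemetry.state();f=vision.grab_frame('wrist');im=f['img']
m=(im.max(2)<60).astype(np.uint8); m[:,:290]=0; m[:,345:]=0; m[262:]=0
ys,xs=np.nonzero(m)
for r in (125,180,235):
    c=xs[ys==r]; p=(c.mean(),r); P=wristray(p,59,f,s); print(c.min(),c.max(),P.round(1),tool(s,P).round(1))
r=ys.min(); print(r,wristray((313,112),59,f,s).round(1))
E
```

```text
302 325 [396.6 -29.7  59. ] [ 60.5  -2.4 107.8]
303 325 [436.  -28.8  59. ] [ 21.2  -1.8 107.9]
304 325 [479.7 -28.2  59. ] [-22.5  -1.5 107.9]
111 [387.9 -29.7  59. ]
```

Emit:
apply_moves(plan=[[[0,-2,30,-0.7],[0,0,40,0],[0,0,27,0],[0,0,15,0],[0,0,0,0],[0,0,0,0]]])

```text
t: 18.2
tcp_pos: [457.3, -28.5, 55.1]
tool_rot: [-0.011, 1.0, -0.0, 0.0]
wrist_force: [-0.1, 0.1, -0.2]
gripper_width: 52.8
grasp_force: 0.0
```

Emit:
apply_moves(plan=[[[0,0,0,0],[0,0,0,0],[0,0,0,0],[0,0,0,0],[0,0,0,0],[0,0,0,0]]], jaw=0, squeeze=35)

```text
t: 18.8
tcp_pos: [457.3, -28.9, 55.0]
tool_rot: [-0.011, 1.0, -0.0, 0.0]
wrist_force: [-0.5, 0.0, 4.2]
gripper_width: 19.5
grasp_force: 35.0
```

Emit:
apply_moves(plan=[[[-1,3,0,0],[-2,6,0,0],[-3,9,0,0],[-3,10,0,0],[-3,10,0,0],[-3,10,0,0],[-3,10,0,0],[-3,10,0,0],[-3,10,0,0],[-3,10,0,0],[-3,10,0,0],[-3,10,0,0],[-3,10,0,0],[-3,10,0,0],[-3,10,0,0],[-3,9,0,0],[-2,6,0,0],[-1,3,0,0],[0,0,0,0],[0,0,0,0]]])

```text
t: 20.8
tcp_pos: [501.3, 124.5, 54.3]
tool_rot: [-0.009, 1.0, -0.003, -0.001]
wrist_force: [-1.8, -9.1, 6.8]
gripper_width: 19.2
grasp_force: 36.0
```

```bash
python3 - <<'E'
from h import *
s=telemetry.state();print(yaw(s),s['wrist_force'])
g=vision.grab_frame('top')['img'];cv2.imwrite('pics/t9.png',g)
cv2.imwrite('pics/c9.png',cv2.resize(g[130:250,200:340],None,fx=5,fy=5,interpolation=cv2.INTER_CUBIC))
E
```

```text
-179.00992010555743 [-1.78463974 -9.10332698  6.79788685]
```

View pics/c9.png

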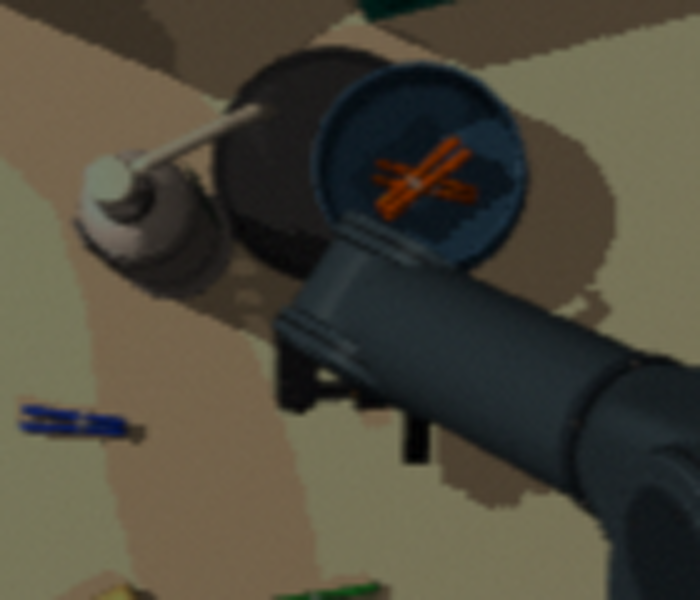

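```bash
python3 - <<'E'
from h import *
g=lambda x,y,z: top((x/5+199.6,y/5+129.6),z).round(1)
print('pan',g(420,168,65),'dripL',g(217,165,0),'dripT',g(328,47,0),'dripB',g(290,275,0),'pump',g(112,180,240),'spout',g(258,107,212))
E
```

```text
pan [650.4 118.8  65. ] dripL [670.5 281.5   0. ] dripT [762.  194.5   0. ] dripB [582.7 225.6   0. ] pump [610.2 312.  240. ] spout [664.7 217.5 212. ]
```

Emit:
apply_moves(plan=[[[-1,2,0,0],[-1,4,0,0],[-2,6,0,0],[-2,7,0,0],[-2,7,0,0],[-2,7,0,0],[-2,7,0,0],[-2,7,0,0],[-2,7,0,0],[-2,7,0,0],[-2,6,0,0],[-1,4,0,0],[-1,1,0,0],[0,0,0,0],[0,0,0,0]]])

```text
t: 22.35
tcp_pos: [521.5, 196.7, 54.1]
tool_rot: [-0.009, 1.0, -0.003, -0.001]
wrist_force: [-3.2, -8.4, 7.9]
gripper_width: 19.8
grasp_force: 36.1
```

```bash
python3 - <<'E'
from h import *
s=telemetry.state();print(yaw(s),s['wrist_force'])
g=vision.grab_frame('top')['img'];cv2.imwrite('pics/t10.png',g)
cv2.imwrite('pics/c10.png',cv2.resize(g[130:250,200:340],None,fx=5,fy=5,interpolation=cv2.INTER_CUBIC))
E
```

```text
-179.00441688907074 [-3.21972852 -8.39941559  7.86443319]
```

View pics/c10.png

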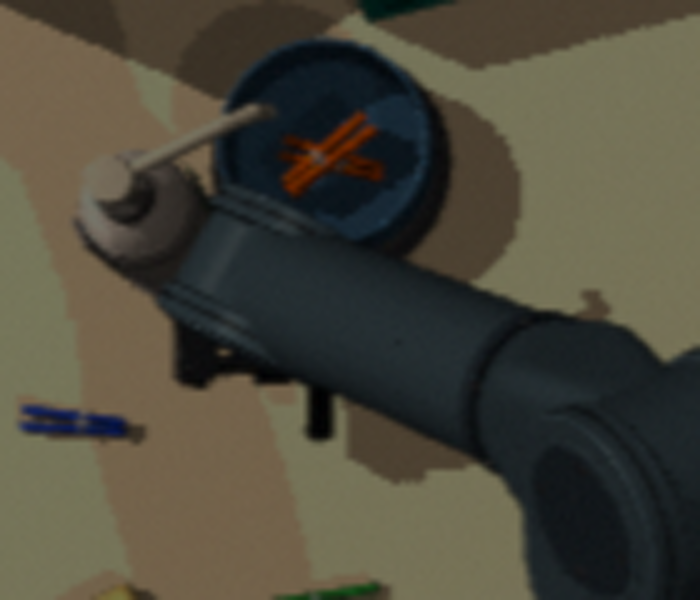

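Emit:
apply_moves(plan=[[[-2,1,0,0],[-3,1,0,0],[0,0,0,0],[0,0,0,0]]])

```text
t: 22.8
tcp_pos: [524.6, 198.8, 53.9]
tool_rot: [-0.009, 1.0, -0.004, -0.003]
wrist_force: [-8.2, -9.4, 10.3]
gripper_width: 19.3
grasp_force: 35.7
```

Emit:
apply_moves(plan=[[[0,0,0,0],[0,0,0,0],[0,0,0,0],[0,0,-20,0],[0,0,-40,0],[0,0,-40,0],[0,0,-40,0],[30,0,-40,0],[30,0,-40,0],[30,0,-40,0],[0,0,0,0],[0,0,0,0]]], jaw=0.6)

```text
t: 24.0
tcp_pos: [437.4, 200.9, 315.5]
tool_rot: [-0.011, 1.0, -0.0, 0.001]
wrist_force: [0.8, 0.0, -0.5]
gripper_width: 53.0
grasp_force: 0.0
```

```bash
python3 - <<'E'
from h import *
s=telemetry.state();print(yaw(s),s['joint_positions'].round(2))
g=vision.grab_frame('top')['img'];cv2.imwrite('pics/t11.png',g)
cv2.imwrite('pics/c11.png',cv2.resize(g[130:250,200:340],None,fx=5,fy=5,interpolation=cv2.INTER_CUBIC))
E
```

```text
-178.72175841357463 [ 0.33  0.34 -1.03  1.87  0.33  1.11  0.77]
```

View pics/c11.png

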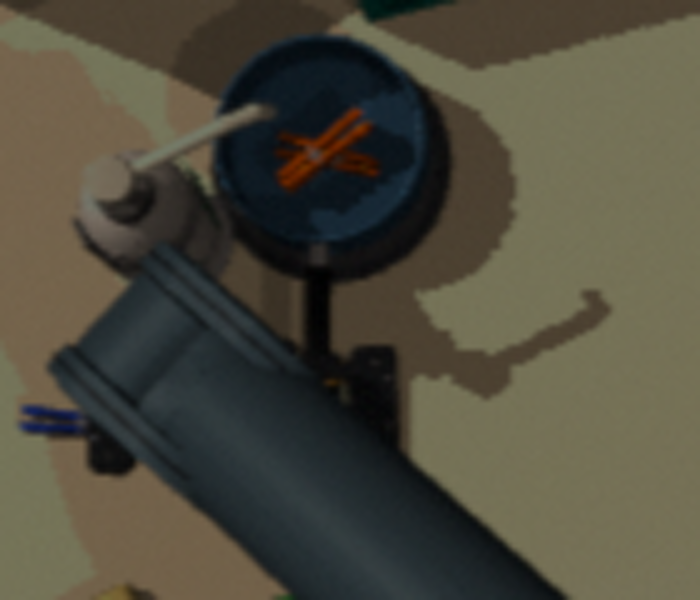

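```bash
python3 - <<'E'
from h import *
g=lambda x,y,z: top((x/5+199.6,y/5+129.6),z).round(1)
print('pan',g(319,139,65),'drip',g(333.5,164.5,0),'pump',g(113,180,240),side((196,252),240), 'side px of pump',proj(np.array([610,311,240]),'side').round(1))
f=cv2.imread('pics/side0.png'); cv2.imwrite('pics/s12.png',cv2.resize(f[210:320,150:260],None,fx=5,fy=5,interpolation=cv2.INTER_CUBIC))
E
```

```text
pan [674.4 194.1  65. ] drip [668.6 191.2   0. ] pump [610.2 311.3 240. ] [592.05472231 313.13525899 240.        ] side px of pump [191.  247.9]
```

View pics/s12.png

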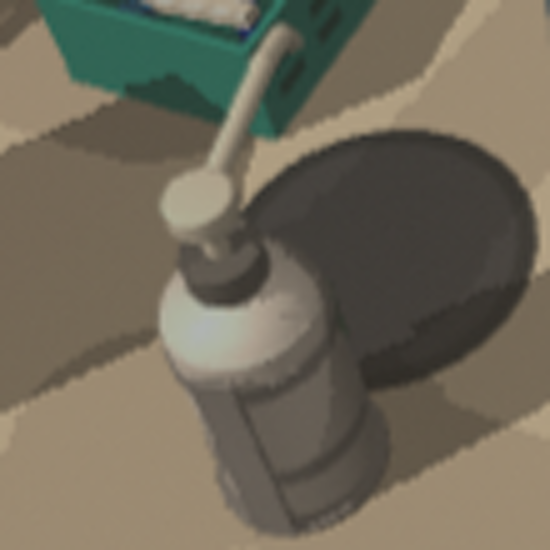

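Emit:
apply_moves(plan=[[[-29,18,0,0],[-29,18,0,0],[-29,18,0,0],[-29,18,0,0],[-29,17,0,0],[-30,17,0,0],[0,0,20,0],[0,0,15,0],[0,0,0,0],[0,0,0,0],[0,0,0,0]]], jaw=0)

```text
t: 25.15
tcp_pos: [609.8, 310.5, 280.4]
tool_rot: [-0.011, 1.0, 0.0, 0.0]
wrist_force: [-0.3, 0.1, -0.0]
gripper_width: 0.9
grasp_force: 0.0
```

```bash
python3 - <<'E'
from h import *
s=telemetry.state();print(s['tcp_pos'].round(1),yaw(s),s['joint_positions'].round(2),s['wrist_force'])
g=vision.grab_frame('wrist')['img'];f=vision.grab_frame('side')['img']
tip=s['tcp_pos']-[0,0,22]; print('side px tip',proj(tip,'side'))
cv2.imwrite('pics/m13.png',np.hstack([cv2.resize(g,(480,300)),cv2.resize(f[200:300,140:240],(300,300))]))
E
```

```text
[609.8 310.5 280.4] -178.75063403333573 [-0.03  0.73 -0.86  1.38  0.56  1.28  0.68] [-0.31847613  0.09382008 -0.04385114]
side px tip [189.27195026 242.92765506]
```

View pics/m13.png

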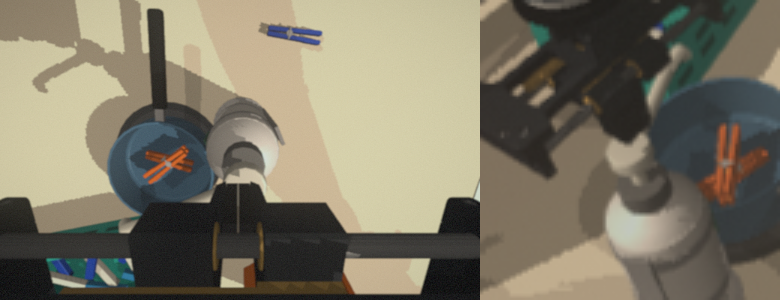

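Fingertips are centred above the pump head, and the pan sits under the spout with the three pegs in it.

Emit:
apply_moves(plan=[[[0,0,8,0],[0,0,6,0],[0,0,4,0],[0,0,4,0],[0,0,4,0],[0,0,4,0],[0,0,4,0],[0,0,4,0],[0,0,0,0],[0,0,0,0]]])

```text
t: 26.25
tcp_pos: [609.5, 310.3, 242.9]
tool_rot: [-0.011, 1.0, -0.001, 0.0]
wrist_force: [-4.0, -4.1, 10.0]
gripper_width: 0.6
grasp_force: 5.0
```

Emit:
apply_moves(plan=[[[0,0,2,0],[0,0,2,0],[0,0,1,0],[0,0,0,0],[0,0,0,0]]])

```text
t: 26.75
tcp_pos: [609.6, 310.4, 242.3]
tool_rot: [-0.011, 1.0, -0.001, 0.001]
wrist_force: [-12.5, -11.5, 33.9]
gripper_width: 0.5
grasp_force: 17.2
```

Emit:
apply_moves(plan=[[[0,0,-10,0],[0,0,-10,0],[0,0,-10,0],[0,0,-10,0],[0,0,0,0],[0,0,0,0],[0,0,0,0],[0,0,0,0],[0,0,0,0],[0,0,0,0],[0,0,0,0],[0,0,0,0],[0,0,0,0],[0,0,0,0],[0,0,0,0]]])

```text
t: 28.25
tcp_pos: [609.7, 310.7, 276.7]
tool_rot: [-0.011, 1.0, -0.0, 0.0]
wrist_force: [1.0, -0.4, -0.2]
gripper_width: 0.5
grasp_force: 0.0
```

Emit:
apply_moves(plan=[[[0,0,6,0],[0,0,6,0],[0,0,4,0],[0,0,4,0],[0,0,4,0],[0,0,4,0],[0,0,4,0],[0,0,4,0],[0,0,3,0],[0,0,1,0],[0,0,0,0],[0,0,0,0],[0,0,0,0]]])

```text
t: 29.55
tcp_pos: [609.7, 310.6, 242.3]
tool_rot: [-0.011, 1.0, -0.001, 0.001]
wrist_force: [-12.5, -10.4, 34.3]
gripper_width: 1.1
grasp_force: 17.1
```

Emit:
apply_moves(plan=[[[0,0,-10,0],[0,0,-10,0],[0,0,-10,0],[0,0,-20,0],[0,0,0,0],[0,0,0,0],[0,0,0,0],[0,0,0,0],[0,0,0,0],[0,0,0,0],[0,0,0,0],[0,0,0,0],[0,0,0,0],[0,0,0,0],[0,0,0,0],[0,0,-15,0]]])

```text
t: 31.15
tcp_pos: [609.0, 309.8, 300.2]
tool_rot: [-0.011, 1.0, -0.001, -0.002]
wrist_force: [-0.1, -1.3, -0.3]
gripper_width: 0.3
grasp_force: 0.0
```

Emit:
apply_moves(plan=[[[24,-22,0,0],[24,-22,0,0],[24,-22,0,0],[16,-22,0,0],[0,-22,0,0],[0,0,30,0],[0,0,40,0],[0,0,40,0],[0,0,20,0],[0,0,0,0],[0,0,0,0]]], jaw=0.6)

```text
t: 32.25
tcp_pos: [524.7, 199.4, 173.0]
tool_rot: [-0.011, 1.0, 0.0, 0.001]
wrist_force: [0.5, 0.6, 0.2]
gripper_width: 52.8
grasp_force: 0.0
```

```bash
cat > hd.py <<'E'
from h import *
s=telemetry.state();f=vision.grab_frame('wrist');im=f['img']
print(s['tcp_pos'].round(1),yaw(s).round(1))
m=(im.max(2)<60).astype(np.uint8); m[262:]=0
n,l,st,ce=cv2.connectedComponentsWithStats(m)
for i in range(1,n):
    if st[i,4]<800: continue
    print(st[i])
    for r in np.linspace(st[i,1]+10,st[i,1]+st[i,3]-10,4).astype(int):
        c=np.nonzero(l[r]==i)[0]
        if len(c)==0: continue
        P=wristray((c.mean(),r),59,f,s); print('  ',r,c.min(),c.max(),P.round(1),tool(s,P).round(1))
E
python3 hd.py
```

```text
[524.7 199.4 173. ] -178.7
[ 224  126  189  136 5028]
   136 308 331 [472.5 198.4  59. ] [5.23e+01 1.00e-01 1.14e+02]
   174 307 329 [500.6 200.1  59. ] [ 24.3   1.2 114. ]
   213 305 327 [531.5 199.3  59. ] [ -6.7  -0.3 114. ]
   252 231 404 [564.9 199.8  59. ] [-40.   -0.5 114.1]
```

```bash
python3 - <<'E'
from h import *
g=vision.grab_frame('top')['img'];cv2.imwrite('pics/t14.png',g)
w=vision.grab_frame('wrist');s=telemetry.state()
for n in ('t11','t14'):
    im=cv2.imread(f'pics/{n}.png')
    c=max(blobs(im[140:200,230:310],(2,130,60),(16,255,255),10),key=cv2.contourArea)
    M=c[:,0].mean(0)+[230,140]; print(n,M,top(M,15).round(1), cv2.boundingRect(c))
for r in (118,122,126): print(wristray((320,r),59,w,s).round(1))
E
```

```text
t11 [265.28571429 159.55102041] [677.  193.2  15. ] (26, 12, 18, 15)
t14 [266.05769231 159.75      ] [676.2 190.2  15. ] (26, 12, 19, 15)
[460.5 200.6  59. ]
[463.3 200.7  59. ]
[466.1 200.8  59. ]
```

Emit:
apply_moves(plan=[[[0,0,40,0],[0,0,40,0],[0,0,25,0],[0,0,13,0],[0,0,0,0],[0,0,0,0]]])

```text
t: 33.0
tcp_pos: [525.0, 199.4, 55.1]
tool_rot: [-0.011, 1.0, 0.0, 0.001]
wrist_force: [0.7, -0.3, 0.5]
gripper_width: 53.0
grasp_force: 0.0
```

Emit:
apply_moves(plan=[[[0,0,0,0],[0,0,0,0],[0,0,0,0],[0,0,0,0],[0,0,0,0],[0,0,0,0]]], jaw=0, squeeze=45)

```text
t: 33.6
tcp_pos: [524.3, 198.8, 54.0]
tool_rot: [-0.011, 1.0, 0.0, 0.0]
wrist_force: [-0.9, -0.8, 4.5]
gripper_width: 19.2
grasp_force: 44.9
```

Emit:
apply_moves(plan=[[[0,-3,0,0],[1,-6,0,0],[1,-9,0,0],[2,-10,0,0],[2,-10,0,0],[2,-10,0,0],[2,-10,0,0],[2,-10,0,0],[2,-10,0,0],[2,-10,0,0],[2,-10,0,0],[2,-10,0,0],[2,-10,0,0],[2,-10,0,0],[2,-10,0,0],[2,-10,0,0],[2,-10,0,0],[2,-10,0,0],[1,-9,0,0],[1,-5,0,0]]])

```text
t: 35.6
tcp_pos: [494.5, 17.3, 54.0]
tool_rot: [-0.013, 1.0, 0.001, 0.001]
wrist_force: [1.0, 5.6, 0.8]
gripper_width: 19.2
grasp_force: 45.7
```

```bash
cat > pp.py <<'E'
from h import *
s=telemetry.state();print(s['tcp_pos'].round(1),yaw(s).round(1),s['joint_positions'].round(2))
g=vision.grab_frame('top')['img'];cv2.imwrite(f"pics/t{s['t']:.1f}.png",g)
for c in blobs(g[140:235,225:420],(2,130,60),(16,255,255),10):
    M=c[:,0].mean(0)+[225,140]; print(M,top(M,15).round(1))
E
python3 pp.py
```

```text
[494.5  17.3  54. ] -178.5 [ 0.43  0.74 -0.71  2.03  0.79  0.66  0.79]
[309.66 165.92] [647.8  23.   15. ]
```

Emit:
apply_moves(plan=[[[0,-3,0,0],[1,-6,0,0],[1,-9,0,0],[2,-10,0,0],[2,-10,0,0],[2,-10,0,0],[2,-10,0,0],[2,-10,0,0],[2,-10,0,0],[2,-10,0,0],[2,-10,0,0],[2,-10,0,0],[2,-10,0,0],[2,-10,0,0],[2,-10,0,0],[2,-10,0,0],[2,-10,0,0],[2,-10,0,0],[1,-9,0,0],[1,-5,0,0]]])

```text
t: 37.65
tcp_pos: [464.5, -165.0, 53.9]
tool_rot: [-0.013, 1.0, 0.001, 0.001]
wrist_force: [1.2, 8.0, 3.0]
gripper_width: 19.4
grasp_force: 45.7
```

```bash
python3 pp.py
```

```text
[ 464.5 -165.    53.9] -178.5 [ 0.81  0.74 -0.71  2.03  0.79  0.66  1.17]
[357.54 172.52] [ 617.5 -160.1   15. ]
```

Emit:
apply_moves(plan=[[[1,-3,0,0],[1,-6,0,0],[1,-9,0,0],[2,-10,0,0],[2,-10,0,0],[2,-10,0,0],[2,-10,0,0],[2,-10,0,0],[2,-10,0,0],[1,-10,0,0],[1,-9,0,0],[1,-7,0,0],[1,-5,0,0],[0,-3,0,0],[0,0,0,0],[0,0,0,0]]])

```text
t: 39.3
tcp_pos: [447.7, -276.6, 53.8]
tool_rot: [-0.013, 1.0, 0.001, 0.0]
wrist_force: [0.8, 6.4, 3.8]
gripper_width: 18.8
grasp_force: 45.7
```

```bash
python3 pp.py; python3 - <<'E'
from h import *
import glob,os
im=cv2.imread(max(glob.glob('pics/t*.png'),key=os.path.getmtime))
cv2.imwrite('pics/c15.png',cv2.resize(im[140:250,330:460],None,fx=5,fy=5,interpolation=cv2.INTER_CUBIC))
E
```

```text
[ 447.7 -276.6   53.8] -178.5 [ 1.01  0.78 -0.71  1.95  0.78  0.71  1.42]
[386.8  175.96] [ 601.3 -271.7   15. ]
```

View pics/c15.png

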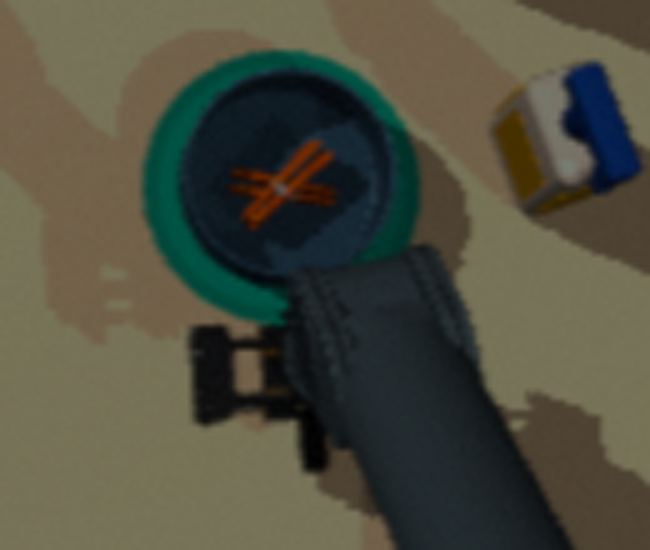

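```bash
python3 -c "
from h import *
print(top((386.8,174.4),65),top((385.9,177),0))"
```

```text
[ 598.21848608 -265.37164042   65.        ] [ 600.00917653 -270.06942078    0.        ]
```

The pan sits within about 5 mm of the mat centre, against a 34 mm margin, with all three pegs inside. Releasing.

Emit:
apply_moves(plan=[[[0,0,0,0],[0,0,0,0],[0,0,0,0],[0,0,0,0],[0,0,-20,0],[0,0,-40,0],[0,0,-40,0],[0,0,-40,0],[0,0,-40,0],[0,0,-20,0],[0,0,0,0],[0,0,0,0],[0,0,0,0],[0,0,0,0],[0,0,0,0]]], jaw=0.6)

```text
t: 40.85
tcp_pos: [447.2, -278.8, 252.8]
tool_rot: [-0.011, 1.0, 0.001, -0.001]
wrist_force: [0.4, 0.0, 0.2]
gripper_width: 53.0
grasp_force: 0.0
```

```bash
python3 pp.py; python3 - <<'E'
from h import *
pegs(cam='top')
for n,lo,hi in (('blue',(108,100,40),(130,255,255)),('green',(50,120,40),(70,255,255))):
  for im in ('pics/top0.png',None):
    im=cv2.imread(im) if im else vision.grab_frame('top')['img']
    print(n,[tuple(c[:,0].mean(0).round(1)) for c in blobs(im,lo,hi,12)])
E
```

```text
[ 447.2 -278.8  252.8] -178.7 [ 1.2   0.51 -0.95  1.83  0.47  1.05  1.65]
[386.11320755 175.62264151] [ 602.7 -269.2   15. ]
tcp [ 447.3 -278.8  253. ] yaw -178.7
px (601, 398, 36, 2) xy [ -240.2 -1082.9] size [128.   3.] ang 88.6 shift [ 705.1 -788.8  244.9] turn -87.3
px (379, 168, 17, 18) xy [ 602.  -272.3] size [39. 80.] ang -62.6 shift [-155.     2.8  244.9] turn 63.9
px (169, 70, 52, 52) xy [943.2 456.2] size [129. 191.] ang -54.1 shift [-512.3  723.6  245.2] turn 55.3
blue [(np.float64(214.1), np.float64(214.0)), (np.float64(422.4), np.float64(218.4)), (np.float64(449.5), np.float64(164.8)), (np.float64(285.9), np.float64(113.3)), (np.float64(299.6), np.float64(111.1)), (np.float64(316.7), np.float64(108.1)), (np.float64(413.8), np.float64(107.1))]
blue [(np.float64(214.1), np.float64(214.0)), (np.float64(449.5), np.float64(164.8)), (np.float64(299.6), np.float64(111.5)), (np.float64(316.6), np.float64(108.1)), (np.float64(415.0), np.float64(106.3))]
green [(np.float64(265.2), np.float64(249.8)), (np.float64(632.9), np.float64(247.5)), (np.float64(56.1), np.float64(146.4))]
green [(np.float64(265.2), np.float64(249.7)), (np.float64(633.0), np.float64(247.6)), (np.float64(56.1), np.float64(146.4))]
```

```bash
python3 -c "
from workcell import env
print(env.hand_in())"
```

```text
the job is handed in; nothing more can be done
None
```

The job is done and handed in: all three orange pegs present are in the pan, the pump got two full strokes with the pan on the drip mat, and the pan now stands on the turquoise mat within about 5 mm of its centre. In the last image one blue peg was out of sight, probably hidden by the arm, so I couldn't confirm it hadn't moved; the gripper never went near it.

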